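# Complete the ball-joint kit tray and hold it over the catch pan

## Task

With the kit tray standing on the worktop, set the steel bearing block flat and square, right down in the rectangular pocket of the tray, dished face up, and let go of it. Then take the tray by its upright grip, carry it without tipping so that the loose steel ball never leaves its round pocket, and finish still holding it, level and still and about 15 cm above the worktop, with the ball's pocket over the middle of the catch pan. Do not put the tray down: the program ends while the robot holds it.

Things in the scene. Friction and masses are not known exactly. Their poses are not given: they have to be found in the camera images.
- kit_tray: Plain grey kit tray, 160 x 68 mm, 13 mm thick, loose, about 0.45 kg. Origin: centre of its underside; z is up, x runs along its length: the round ball pocket is at the +x end, the rectangular block pocket at the -x end. A black upright grip stands in its middle.
- tray_grip (a point): Point in the upright grip in the middle of the tray, 60 mm above the tray's underside, where the grip should be taken. The grip is a bar 24 mm along the tray's x and 12 mm across (tray's y) and runs from 17 to 78 mm above the underside, on a flat foot of 34 x 26 mm; hold it firmly across the 12 mm, the fingers on either side in the tray's y. Axes as the tray's.
- block_pocket (a point): Centre of the floor of the tray's rectangular pocket, 52 mm from the tray's middle towards -x. The floor lies 5 mm above the tray's underside, the pocket is 8 mm deep and 44 mm (tray's x) by 30 mm (tray's y) wide: 2 mm clear on each side of the block. Axes as the tray's.
- ball_pocket (a point): Centre of the floor of the tray's round pocket, 52 mm from the tray's middle towards +x. It is 40 mm in diameter and 3.5 mm deep; its flat floor lies 9.5 mm above the tray's underside. Axes as the tray's.
- steel_ball_center (a point): Centre of the loose polished steel ball, 20 mm in diameter, that can roll about in the round pocket; it climbs the rim if the tray is tipped or jerked.
- seat_block_center (a point): Centre (half-way up, 17 mm above the underside) of the steel bearing block, 40 mm (its x) by 26 mm (its y) by 34 mm high, with a round dish 16 mm wide in its top (z up). It stands loose on the worktop beside the tray, about 0.12 kg. Either way round fits the pocket; when seated its lower 8 mm are inside the pocket.
- pan_middle (a point): Middle of the floor of the shallow open steel catch pan, fixed to the worktop: 100 x 100 mm, walls 18 mm high. The floor is 3 mm above the worktop. The pan stands on the one side of the tray, the block on the other; either may be left.
- catch_pan: The catch pan; origin at the centre of its underside, axes as of the point in its middle.

How it is judged:
By the outcome, as a careful person would: the job done as asked, in the order asked, and still so for the second after the job is handed in, while the arm keeps its last pose, push and grip.
It also fails if it takes over 61 s, if anything falls off the work surface, if the arm or the gripper's body presses on something with over 40 N, if the wrist force passes 120 N, or if a joint passes its speed limit or range.

## Robot

A 6-joint arm with a two-finger parallel gripper is mounted at the origin on a cart in front of the work surface, level with it; the furniture and walls round the work are solid. World frame = base frame: x ahead of the robot, y to its left, z up, the work surface at z = 0. Lengths are in mm, angles in rad, forces in N, time in s.
With the tool pointing down it reaches from about 275 to 1000 mm from the base axis. Payload 8.4 kg.
Tool frame: the origin (TCP) lies midway between the tips of the shut fingers; the grasp point (between the pads) lies 19 mm behind it; z points along the fingers, y is the line along which they close (so a half turn about z gives the same grasp; the last joint's range is limited). The gripper opens to 85 mm and grips with 20 to 120 N. Pads are 22 mm wide; open, the fingers measure 114 mm over their backs; the gripper's body (76 mm by 85 mm) begins 54 mm behind the grasp point. The pads swing forward as they close: fully open they stand 13 mm farther back than shut.
Start: joints at [1.233, 0.353, 1.633, -0, 1.155, -0.002], TCP at [205.951, 590.095, 231.281] pointing down, gripper open.
Joint ranges: [-2.63, 2.63], [-0.92, 2.1], [0.06, 2.66], [-1.3, 4.44], [0, 2.69], [-3.02, 3.02]. Speed limits (rad/s): [2.22, 2.22, 2.79, 3.14, 3.14, 3.14].

## Interface

Orientations are given as [roll, pitch, yaw] about the fixed x, y, z axes, in that order (R = Rz(yaw) Ry(pitch) Rx(roll)).
In Python, from rig import monitor, imaging, r gives the robot as it stands.
- The arm moves only by the tool drive_tool, never from a script. Its argument "plan" is a list of rows, each an object of numbers: "x", "y", "z": the shift along the tool's x, y, z in units of 50 mm (1.0 is 50 mm); "ax", "ay", "az": the turn, a rotation vector about the tool's x, y, z in units of 6 degrees (1.0 is 6 degrees); "hand": the finger opening in mm, from 0 to 85.4. In form: [{"x": .., "y": .., "z": .., "ax": .., "ay": .., "az": .., "hand": ..}, ...]. A call has 1 to 8 rows; each row is the pose to reach, as a shift and turn from the pose commanded when the call began, along the tool's axes at that moment; what a row does not reach only later rows make up. A row lasts 1/10 s, in which the tool goes at most 50 mm and 8.59 degrees, less where a joint would pass 70% of its speed; a pose out of reach is approached as far as the arm can. A call with a gripper value outside its range is refused whole. The fingers move at their own pace and stop on an object; "grip_force" is the grip in N (left out, the last holds). Time passes only in rows, so rows that repeat a pose let the fingers close. It gives the time, the measured TCP pose, the force, the opening and the grip force at its end, in the units of the state.
- monitor.sense(): the state, without advancing time (a new reading comes with each control period).
- imaging.grab_frame(name): name is "scene" or "top" or "wrist"; returns the picture (384x512x3 uint8, red, green, blue); there is no depth.
- imaging.camera_info(name): a dict with "mtx" (3x3 intrinsics, pixels), "R" (3x3) and "t" (3): a world point X has camera coordinates R X + t. Camera axes: x right, y down, z forward; pixel columns grow to the right and rows downward; lengths in mm; the calibration is good to about 2 mm. A picture is of the moment at which its call begins: read the wrist's pose just before it. camera_info takes no time and is no camera call; for the wrist camera it gives the pose at the moment of the call.
- r.sign_off(): hands the job in; it is judged then, once.
The state is a dict: "clock": time; "qpos": joint angles; "qvel": joint speeds; "joint_efforts": joint torques, N m; "eef_pos": TCP position; "tcp_rot": TCP orientation; "contact_force": force on the tool from outside, world axes, zero at the start; "wrist_torque": the same for the moment, N m; "opening": opening from 0.0 (shut) to 1.0 (fully open); "grasp_force": force on a finger pad.
Only numpy, scipy, OpenCV 4.12 (cv2) and the standard library are available. Lean on these libraries where they do the work, as an engineer would, in place of code of your own. Each camera call takes 0.05 s, during which the arm holds its last target. There are 200 camera calls.

## Working session

There is one attempt and no reset: what is moved stays moved. The work goes in short steps, Python scripts to look and compute and a tool call to move; the robot and the scene stay as the last step left them, time stands still between calls to the robot, and variables do not carry over. Pictures are saved under pics/ and viewed, at most 11 in all, crops included, and the job is handed in when it is done.

Besides the shell and the picture viewer there is one more tool, called by a JSON object that holds its "method" and its "body", one argument or row to a line. drive_tool: Moves the arm, as the interface text tells. Its arguments: {"type":"object","properties":{"plan":{"type":"array","items":{"type":"object","properties":{"x":{"type":"number"},"y":{"type":"number"},"z":{"type":"number"},"ax":{"type":"number"},"ay":{"type":"number"},"az":{"type":"number"},"hand":{"type":"number"}}}},"grip_force":{"type":"number"}},"required":["plan"]}

```bash
mkdir -p pics; cat > h.py <<'E'
import numpy as np,cv2
from rig import monitor,imaging,r
def snap(n,f):
    c=imaging.camera_info(n); im=np.array(imaging.grab_frame(n))[:,:,::-1].copy(); cv2.imwrite('pics/'+f,im); return im,c
def ray(c,uv,z):
    K,R,t=map(np.array,(c['mtx'],c['R'],c['t'])); d=R.T@np.linalg.inv(K)@[uv[0],uv[1],1]; o=-R.T@t
    return o+d*(z-o[2])/d[2]
def proj(c,X):
    K,R,t=map(np.array,(c['mtx'],c['R'],c['t'])); p=K@(R@np.array(X,float)+t); return p[:2]/p[2]
E
python3 - <<'E'
from h import *
s=monitor.sense();print(s['clock'],s['eef_pos'],s['tcp_rot'],s['opening'])
a,c=snap('top','top1.png');b,d=snap('scene','scene1.png')
cv2.imwrite('pics/topL.png',cv2.resize(a,(800,600)))
print(c,d)
E
```

```text
0.0 [205.78472724 589.64818124 230.55158397] [-3.14017818e+00  3.87344475e-06  2.80581602e+00] 0.997630851676181
{'mtx': array([[456.62892283,   0.        , 257.90682806],
       [  0.        , 456.62892283, 191.14624288],
       [  0.        ,   0.        ,   1.        ]]), 'R': array([[ 1.40732281e-01, -9.90047633e-01,  3.30010871e-04],
       [-9.62762996e-01, -1.36931553e-01, -2.33103331e-01],
       [ 2.30828590e-01,  3.24874413e-02, -9.72451916e-01]]), 't': array([181.50617356, 531.29626217, 835.50466085])} {'mtx': array([[385.62535071,   0.        , 254.35403645],
       [  0.        , 385.62535071, 191.91466368],
       [  0.        ,   0.        ,   1.        ]]), 'R': array([[ 0.76892529, -0.63930122,  0.0069166 ],
       [-0.46157818, -0.56258791, -0.6858866 ],
       [ 0.44237934,  0.52420301, -0.72767557]]), 't': array([-215.2412721 ,  385.48772538,  556.27069987])}
```

View pics/top1.png

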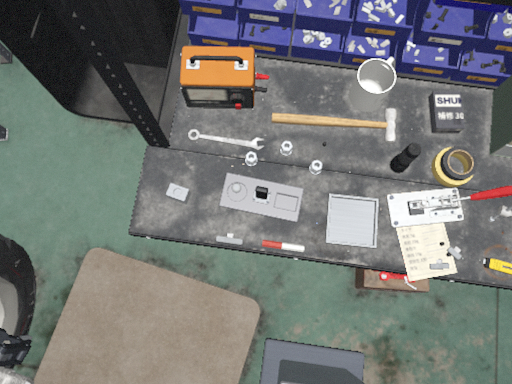

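View pics/scene1.png

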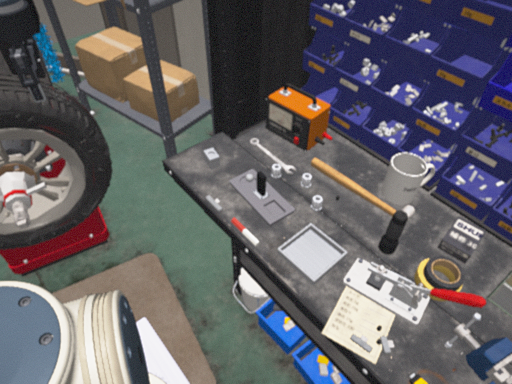

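The top view shows the block at about (177,192), the tray at (261,197) with the ball pocket at (236,187), the block pocket at (286,201), and the pan at (352,221). The scene view agrees with this. Next I'll measure them.

```bash
python3 - <<'E'
from h import *
c=imaging.camera_info('top');d=imaging.camera_info('scene')
a=cv2.imread('pics/top1.png');b=cv2.imread('pics/scene1.png')
A=cv2.resize(a[165:255,150:390],None,fx=3.3,fy=3.3,interpolation=cv2.INTER_CUBIC)
B=cv2.resize(b[130:290,190:350],None,fx=1.85,fy=1.85,interpolation=cv2.INTER_CUBIC)
W=np.zeros((600,800,3),np.uint8);W[:297,:792]=A;W[300:596,:296]=B;cv2.imwrite('pics/crop.png',W)
for n,u,z in [('block',(177,190),34),('ball',(236,187),15),('tray',(261,197),13),('bp',(286,201),5),('pan',(352,221),10)]: print(n,ray(c,u,z).round(1))
g=cv2.cvtColor(a,cv2.COLOR_BGR2GRAY)
for n,(x0,x1,y0,y1),th in [('block',(160,195,178,208),120),('tray',(215,310,165,228),95),('pan',(320,385,188,252),95)]:
    m=(g[y0:y1,x0:x1]>th).astype(np.uint8); cs,_=cv2.findContours(m,0,1); k=max(cs,key=cv2.contourArea)+np.array([x0,y0])
    R=cv2.minAreaRect(k);print(n,R,cv2.boxPoints(R).round(1).tolist())
    for z in (0,13,18,34): print(z,[ray(c,p,z)[:2].round(1).tolist() for p in cv2.boxPoints(R)])
E
```

```text
block [486.5 418.6  34. ]
ball [514.2 302.4  15. ]
tray [500.8 248.   13. ]
bp [501.5 195.4   5. ]
pan [477.8  56.   10. ]
block ((177.0, 192.5), (29.0, 34.0), 90.0) [[160.0, 178.0], [194.0, 178.0], [194.0, 207.0], [160.0, 207.0]]
0 [[514.5, 466.4], [524.7, 395.0], [462.8, 384.1], [452.8, 454.5]]
13 [[511.4, 463.1], [521.4, 392.6], [460.4, 381.9], [450.6, 451.3]]
18 [[510.2, 461.8], [520.2, 391.7], [459.5, 381.0], [449.7, 450.1]]
34 [[506.5, 457.7], [516.3, 388.8], [456.6, 378.3], [447.0, 446.1]]
tray ((262.0, 195.99998474121094), (93.99998474121094, 61.99999237060547), -0.0) [[215.0, 227.0], [215.0, 165.0], [309.0, 165.0], [309.0, 227.0]]
0 [[427.3, 333.8], [559.3, 355.5], [587.6, 156.5], [454.7, 141.2]]
13 [[425.4, 332.3], [555.6, 353.7], [583.6, 157.5], [452.5, 142.3]]
18 [[424.7, 331.7], [554.2, 353.0], [582.0, 157.9], [451.6, 142.8]]
34 [[422.4, 329.8], [549.7, 350.8], [576.9, 159.0], [448.8, 144.2]]
pan ((352.0, 219.5), (63.0, 64.0), 90.0) [[320.0, 188.0], [384.0, 188.0], [384.0, 251.0], [320.0, 251.0]]
0 [[540.6, 127.7], [559.6, -6.1], [427.1, -16.3], [408.6, 113.2]]
13 [[537.1, 129.1], [555.9, -2.9], [425.2, -13.0], [407.0, 114.8]]
18 [[535.8, 129.6], [554.5, -1.7], [424.5, -11.7], [406.4, 115.4]]
34 [[531.6, 131.3], [549.9, 2.3], [422.2, -7.6], [404.5, 117.3]]
```

View pics/crop.png

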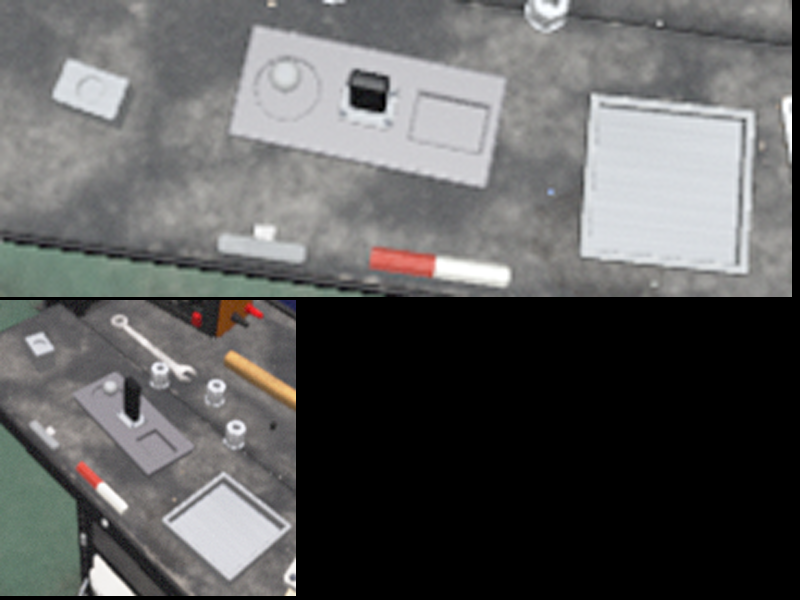

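The crop shows the block upright with its dish up, its corners at (67,60), (130,77), (117,117) and (52,98). The tray corners are at (254,27), (506,76), (487,186) and (230,134). The pan rim corners are at (591,94), (755,112), (747,272) and (582,257). The ball sits at (285,75).

```bash
python3 - <<'E'
from h import *
c=imaging.camera_info('top')
for n,P,z in [('block',[(67,60),(130,77),(117,117),(52,98)],34),('tray',[(254,27),(506,76),(487,186),(230,134)],13),('pan',[(591,94),(755,112),(747,272),(582,257)],18),('bpock',[(415,92),(491,106),(484,154),(408,139)],13)]:
    W=np.array([ray(c,((u+.5)/3.3-.5+150,(v+.5)/3.3-.5+165),z)[:2] for u,v in P])
    e=np.roll(W,-1,0)-W; v=(W[0]+W[3]-W[1]-W[2]); print(n,W.mean(0).round(1),'edges',np.linalg.norm(e,axis=1).round(1),'yaw',np.degrees(np.arctan2(v[1],v[0])).round(2), np.degrees(np.arctan2(*(W[0]+W[1]-W[2]-W[3])[::-1])).round(2)-0)
s=monitor.sense();print(s['tcp_rot'],np.degrees(s['tcp_rot']))
w,i=snap('wrist','w1.png');print(i)
for X in [(488,420,34),(500,248,13),(480,56,18)]: print(proj(i,X))
E
```

```text
block [483.9 417.4] edges [40.8 26.2 42.1 25.5] yaw 82.15 -9.04
tray [501.9 247.3] edges [162.8  71.6 163.4  70.9] yaw 86.59 -2.96
pan [478.3  57.1] edges [102.6 100.4 100.6 102.6] yaw 92.25 2.38
bpock [497.9 195.7] edges [48.5 31.1 48.3 30.5] yaw 87.03 -0.91
[-3.14032472e+00 -1.02757395e-05  2.80573836e+00] [-1.79927353e+02 -5.88756506e-04  1.60756966e+02]
{'mtx': array([[267.97772275,   0.        , 256.03877055],
       [  0.        , 267.97772275, 193.07433065],
       [  0.        ,   0.        ,   1.        ]]), 'R': array([[ 0.33097181,  0.94363981, -0.00125079],
       [ 0.90602809, -0.31740884,  0.27993702],
       [ 0.26376271, -0.09378452, -0.96001755]]), 't': array([-624.13782512,  -35.57836497,  378.79600979])}
[215.2174811  367.07900348]
[129.28555651 386.24494122]
[ 27.14185367 407.61367602]
```

View pics/w1.png

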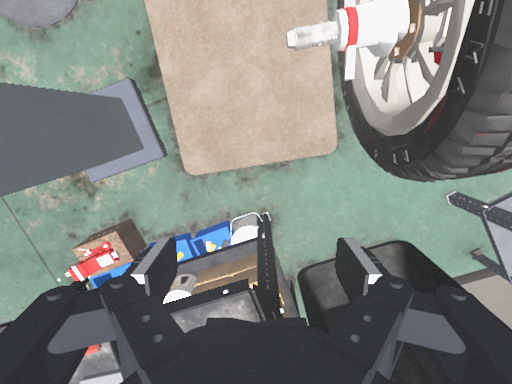

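The wrist camera currently sees the floor beside the bench. Only the shelf post could be in the way, so I'll check it and work out the first move.

```bash
cat >> h.py <<'E'
from scipy.spatial.transform import Rotation as Ro
def tri(c1,u1,c2,u2):
    A=[]
    for c,u in((c1,u1),(c2,u2)):
        P=np.array(c['mtx'])@np.c_[c['R'],c['t']]; A+=[u[0]*P[2]-P[0],u[1]*P[2]-P[1]]
    A=np.array(A); return np.linalg.lstsq(A[:,:3],-A[:,3],rcond=None)[0]
def go(pos,yaw,s=None):
    "row (x,y,z in 50mm; a in 6deg) from present pose to tool-down pose"
    s=s or monitor.sense(); R0=Ro.from_euler('xyz',s['tcp_rot']); R1=Ro.from_euler('xyz',[np.pi,0,np.radians(yaw)])
    print('t',round(s['clock'],2),'at',np.round(s['eef_pos'],1),np.degrees(s['tcp_rot']).round(2),'row',(R0.inv().apply(np.array(pos)-s['eef_pos'])/50).round(3),(np.degrees((R0.inv()*R1).as_rotvec())/6).round(3))
E
python3 - <<'E'
from h import *
c=imaging.camera_info('top');d=imaging.camera_info('scene');w=imaging.camera_info('wrist')
print('post z0',ray(c,(160,145),0),ray(d,(165,150),0))
s=monitor.sense(); C=-w['R'].T@w['t']; R0=Ro.from_euler('xyz',s['tcp_rot'])
print('cam in tool',R0.inv().apply(C-s['eef_pos']),'fwd',R0.inv().apply(w['R'][2]))
go((484,417,200),82)
E
```

```text
post z0 [5.87075053e+02 4.80453145e+02 1.13686838e-13] [419.39198257 539.01908059   0.        ]
cam in tool [ 7.09516085e+01 -3.90985610e-02 -1.42205788e+02] fwd [-2.79919289e-01 -3.92917286e-04  9.60023457e-01]
t 0.15 at [205.9 589.7 230.7] [-179.94    0.    160.76] row [-6.391 -1.428  0.616] [-9.0000e-03  7.0000e-03  1.3126e+01]
```

```bash
python3 - <<'E'
from h import *
c=imaging.camera_info('top');d=imaging.camera_info('scene')
def pl(c,a,b):
    o=-c['R'].T@c['t'];n=np.cross(ray(c,a,-200)-o,ray(c,b,-200)-o);n/=np.linalg.norm(n);return n,n@o
for q in [((72,0),(158,147)),((95,0),(168,145))]:
  for p in [((138,0),(160,145)),((150,0),(172,150))]:
    n1,d1=pl(c,*q);n2,d2=pl(d,*p)
    for z in(-100,300,500): print(z,np.linalg.solve([n1[:2],n2[:2]],[d1-n1[2]*z,d2-n2[2]*z]).round())
E
```

```text
-100 [252. 215.]
300 [282. 231.]
500 [297. 238.]
-100 [294. 250.]
300 [312. 256.]
500 [322. 259.]
-100 [257. 227.]
300 [284. 235.]
500 [297. 240.]
-100 [296. 255.]
300 [313. 256.]
500 [321. 257.]
```

{"method": "drive_tool", "body": {
  "plan": [
    {"x": -0.8,"y": -0.18,"z": 0.1,"az": 1.4},
    {"x": -1.6,"y": -0.36,"z": 0.2,"az": 2.8},
    {"x": -2.4,"y": -0.54,"z": 0.3,"az": 4.2},
    {"x": -3.2,"y": -0.72,"z": 0.4,"az": 5.6},
    {"x": -4.0,"y": -0.9,"z": 0.5,"az": 7.0},
    {"x": -4.8,"y": -1.1,"z": 0.6,"az": 8.4},
    {"x": -5.6,"y": -1.3,"z": 0.7,"az": 9.8},
    {"x": -6.39,"y": -1.43,"z": 0.8,"az": 11.2}
  ]
}}

```text
invalid input
```

```bash
python3 - <<'E'
from h import *
go((484,417,170),82)
E
```

```text
t 0.15 at [205.9 589.7 230.7] [-179.94    0.    160.76] row [-6.391 -1.427  1.216] [-9.0000e-03  7.0000e-03  1.3126e+01]
```

{"method": "drive_tool", "body": {
  "plan": [
    {"x": -0.8,"y": -0.18,"z": 0.1,"ax": 0,"ay": 0,"az": 1.4,"hand": 85},
    {"x": -1.6,"y": -0.36,"z": 0.2,"ax": 0,"ay": 0,"az": 2.8,"hand": 85},
    {"x": -2.4,"y": -0.54,"z": 0.3,"ax": 0,"ay": 0,"az": 4.2,"hand": 85},
    {"x": -3.2,"y": -0.72,"z": 0.4,"ax": 0,"ay": 0,"az": 5.6,"hand": 85},
    {"x": -4.0,"y": -0.9,"z": 0.5,"ax": 0,"ay": 0,"az": 7.0,"hand": 85},
    {"x": -4.8,"y": -1.1,"z": 0.6,"ax": 0,"ay": 0,"az": 8.4,"hand": 85},
    {"x": -5.6,"y": -1.3,"z": 0.7,"ax": 0,"ay": 0,"az": 9.8,"hand": 85},
    {"x": -6.39,"y": -1.43,"z": 0.8,"ax": 0,"ay": 0,"az": 11.2,"hand": 85}
  ]
}}

```text
clock: 0.95
eef_pos: [485.2, 415.8, 190.9]
tcp_rot: [-3.141, 0.0, 1.627]
contact_force: [0.8, 0.6, 0.3]
opening: 0.999
grasp_force: 0.0
```

```bash
python3 - <<'E'
from h import *
go((484,417,170),82)
E
```

```text
t 0.95 at [485.2 415.8 190.9] [-1.7997e+02  2.0000e-02  9.3200e+01] row [ 0.025 -0.021  0.418] [-0.004  0.004  1.867]
```

{"method": "drive_tool", "body": {
  "plan": [
    {"x": 0,"y": 0,"z": 0.2,"ax": 0,"ay": 0,"az": 1.0,"hand": 85},
    {"x": 0,"y": 0,"z": 0.4,"ax": 0,"ay": 0,"az": 1.87,"hand": 85},
    {"x": 0,"y": 0,"z": 0.4,"ax": 0,"ay": 0,"az": 1.87,"hand": 85},
    {"x": 0,"y": 0,"z": 0.4,"ax": 0,"ay": 0,"az": 1.87,"hand": 85}
  ]
}}

```text
clock: 1.35
eef_pos: [483.9, 417.2, 171.1]
tcp_rot: [-3.141, 0.001, 1.44]
contact_force: [0.3, 0.7, 0.7]
opening: 0.996
grasp_force: 0.0
```

```bash
python3 - <<'E'
from h import *
w,i=snap('wrist','w2.png');go((484,417,120),82)
np.save('w2.npy',i,allow_pickle=True)
for X in [(484,417,34),(500,248,13)]: print(proj(i,X))
E
```

```text
t 1.4 at [484.  417.5 171.6] [ 1.80e+02 -1.00e-02  8.25e+01] row [-0.01   0.002  1.032] [ 0.001 -0.001  0.083]
[256.1882315  183.92580975]
[285.01060345 301.2222755 ]
```

View pics/w2.png

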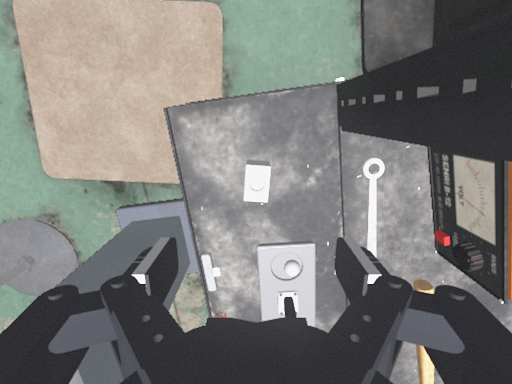

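The block's top face is at about (257,183) and the tray's ball end is at (287,265), both as predicted. Next I'll refine the block by mask.

```bash
cat >> h.py <<'E'
def rect(im,c,box,lo,hi,z):
    x0,x1,y0,y1=box; g=cv2.cvtColor(im,cv2.COLOR_BGR2GRAY)[y0:y1,x0:x1]
    g=cv2.resize(g,None,fx=4,fy=4,interpolation=cv2.INTER_CUBIC)
    m=((g>lo)&(g<hi)).astype(np.uint8); m=cv2.morphologyEx(m,cv2.MORPH_OPEN,np.ones((7,7)))
    k=max(cv2.findContours(m,0,1)[0],key=cv2.contourArea)[:,0]
    P=(k+.5)/4-.5+[x0,y0]
    W=np.array([ray(c,p,z)[:2] for p in P],np.float32); R=cv2.minAreaRect(W); M=cv2.moments(W[:,None])
    print('rect',np.round(R[0],1),np.round(R[1],1),'ang',round(R[2],2),'centroid',round(M['m10']/M['m00'],1),round(M['m01']/M['m00'],1)); return R,P
E
python3 - <<'E'
from h import *
w=cv2.imread('pics/w2.png');i=np.load('w2.npy',allow_pickle=True).item()
g=cv2.cvtColor(w,cv2.COLOR_BGR2GRAY);print(g[150:215:4,257],g[183,235:280:3])
for lo in(170,190,205):rect(w,i,(235,285,155,212),lo,256,34)
a=cv2.imread('pics/top1.png');c=imaging.camera_info('top')
for lo in(140,165,180):rect(a,c,(160,195,178,208),lo,256,34)
E
```

```text
[145 157 170 136 250 246 246 246 245 245 211 245 245 166 138 147 155] [175 176 160 207 246 245 245 245 246 246 244 248 164 171 174]
rect [482.1 420.6] [50.2 48.3] ang 73.73 centroid 481.3 421.2
rect [484.5 417.4] [41.2 28. ] ang 78.11 centroid 484.5 417.4
rect [484.5 417.3] [40.8 27.3] ang 78.13 centroid 484.5 417.4
rect [485.5 418. ] [43.1 33.5] ang 78.36 centroid 484.1 418.1
rect [483.4 418.3] [41.7 28. ] ang 78.46 centroid 483.5 418.3
rect [483.4 418.3] [40.9 27.2] ang 78.51 centroid 483.4 418.3
```

```bash
python3 - <<'E'
from h import *
go((484.2,417.6,8),78.2)
E
```

```text
t 1.4 at [484.  417.5 171.6] [ 1.80e+02 -1.00e-02  8.25e+01] row [2.000e-03 4.000e-03 3.272e+00] [ 0.001 -0.001  0.717]
```

{"method": "drive_tool", "body": {
  "plan": [
    {"x": 0,"y": 0,"z": 0.5,"ax": 0,"ay": 0,"az": 0.72,"hand": 70},
    {"x": 0,"y": 0,"z": 1.1,"ax": 0,"ay": 0,"az": 0.72,"hand": 70},
    {"x": 0,"y": 0,"z": 1.7,"ax": 0,"ay": 0,"az": 0.72,"hand": 60},
    {"x": 0,"y": 0,"z": 2.3,"ax": 0,"ay": 0,"az": 0.72,"hand": 60},
    {"x": 0,"y": 0,"z": 2.8,"ax": 0,"ay": 0,"az": 0.72,"hand": 60},
    {"x": 0,"y": 0,"z": 3.1,"ax": 0,"ay": 0,"az": 0.72,"hand": 60},
    {"x": 0,"y": 0,"z": 3.27,"ax": 0,"ay": 0,"az": 0.72,"hand": 60},
    {"x": 0,"y": 0,"z": 3.27,"ax": 0,"ay": 0,"az": 0.72,"hand": 60}
  ]
}}

```text
clock: 2.2
eef_pos: [483.8, 417.3, 7.4]
tcp_rot: [-3.141, 0.001, 1.363]
contact_force: [-0.0, -0.4, 0.6]
opening: 0.703
grasp_force: 0.0
```

{"method": "drive_tool", "body": {
  "plan": [
    {"x": 0,"y": 0,"z": 0,"ax": 0,"ay": 0,"az": 0,"hand": 40},
    {"x": 0,"y": 0,"z": 0,"ax": 0,"ay": 0,"az": 0,"hand": 30},
    {"x": 0,"y": 0,"z": 0,"ax": 0,"ay": 0,"az": 0,"hand": 15},
    {"x": 0,"y": 0,"z": 0,"ax": 0,"ay": 0,"az": 0,"hand": 15},
    {"x": 0,"y": 0,"z": 0,"ax": 0,"ay": 0,"az": 0,"hand": 15},
    {"x": 0,"y": 0,"z": 0,"ax": 0,"ay": 0,"az": 0,"hand": 15},
    {"x": 0,"y": 0,"z": 0,"ax": 0,"ay": 0,"az": 0,"hand": 15},
    {"x": 0,"y": 0,"z": 0,"ax": 0,"ay": 0,"az": 0,"hand": 15}
  ],
  "grip_force": 40
}}

```text
clock: 3.0
eef_pos: [484.8, 418.0, 9.2]
tcp_rot: [3.14, -0.002, 1.362]
contact_force: [-0.6, 0.1, 7.1]
opening: 0.298
grasp_force: 40.6
```

{"method": "drive_tool", "body": {
  "plan": [
    {"x": 0,"y": 0,"z": -0.1,"ax": 0,"ay": 0,"az": 0,"hand": 15},
    {"x": 0,"y": 0,"z": -0.4,"ax": 0,"ay": 0,"az": 0,"hand": 15},
    {"x": 0,"y": 0,"z": -0.9,"ax": 0,"ay": 0,"az": 0,"hand": 15},
    {"x": 0,"y": 0,"z": -1.4,"ax": 0,"ay": 0,"az": 0,"hand": 15},
    {"x": 0,"y": 0,"z": -1.9,"ax": 0,"ay": 0,"az": 0,"hand": 15},
    {"x": 0,"y": 0,"z": -2.3,"ax": 0,"ay": 0,"az": 0,"hand": 15},
    {"x": 0,"y": 0,"z": -2.5,"ax": 0,"ay": 0,"az": 0,"hand": 15},
    {"x": 0,"y": 0,"z": -2.5,"ax": 0,"ay": 0,"az": 0,"hand": 15}
  ],
  "grip_force": 40
}}

```text
clock: 3.8
eef_pos: [484.8, 417.9, 134.9]
tcp_rot: [3.14, -0.003, 1.362]
contact_force: [0.1, 1.1, -1.4]
opening: 0.295
grasp_force: 39.8
```

```bash
python3 - <<'E'
from h import *
a=cv2.imread('pics/top1.png');c=imaging.camera_info('top')
S=a.astype(int);
for p in [(261,182),(245,210),(300,195),(215,200),(270,225),(300,170)]: print(p,S[p[1],p[0]])
# tray outline: smooth light grey; sobel-based edge points along normals
g=cv2.GaussianBlur(cv2.cvtColor(a,cv2.COLOR_BGR2GRAY),(3,3),0).astype(float)
def line(P0,P1,z,half=8,n=60):
    # max-gradient subpixel points across world line P0->P1, returns fitted world line (pt,dir)
    P0,P1=np.array(P0,float),np.array(P1,float);d=(P1-P0)/np.linalg.norm(P1-P0);nn=np.array([-d[1],d[0]]);pts=[]
    o=np.arange(-half,half+.01,.25)
    for t in np.linspace(.08,.92,n):
        q=np.array([proj(c,[*(P0+(P1-P0)*t+nn*k),z]) for k in o],np.float32)
        v=cv2.remap(g.astype(np.float32),q[:,:1],q[:,1:],cv2.INTER_CUBIC)[:,0]
        e=np.abs(np.gradient(v)); j=e.argmax(); pts.append(P0+(P1-P0)*t+nn*o[j])
    vx,vy,x,y=cv2.fitLine(np.array(pts,np.float32),cv2.DIST_HUBER,0,.5,.01).ravel();return np.array([x,y]),np.array([vx,vy])
def quad(n,ctr,L,W,yaw,z):
    u=np.array([np.cos(yaw),np.sin(yaw)]);v=np.array([-u[1],u[0]]);ctr=np.array(ctr)
    C=[ctr+s*u*L/2+t*v*W/2 for s,t in((1,1),(1,-1),(-1,-1),(-1,1))]
    Ls=[line(C[k],C[(k+1)%4],z,half=min(6,W/6)) for k in range(4)]
    X=[]
    for k in range(4):
        (p,d1),(q,d2)=Ls[k-1],Ls[k]; s=np.linalg.solve(np.c_[d1,-d2],q-p); X.append(p+d1*s[0])
    X=np.array(X);print(n,X.mean(0).round(1),np.linalg.norm(X-np.roll(X,-1,0),axis=1).round(1),'edge ang',[round(np.degrees(np.arctan2(d[1],d[0]))%180,2) for _,d in Ls])
for _ in range(1):
    quad('tray',(501,247.3),160,68,np.radians(86.7),13)
    quad('pocket',(498,195.5),44,30,np.radians(86.7),13)
    quad('pan',(478.3,57),100,100,np.radians(92.3),18)
    quad('block',(484,418),40,26,np.radians(78.2),34)
s=monitor.sense();print(s['opening'],s['grasp_force'],s['contact_force']);go((498.2,195.4,120),86.7)
t,c2=snap('top','top2.png')
E
```

```text
(261, 182) [203 199 199]
(245, 210) [201 197 196]
(300, 195) [206 202 202]
(215, 200) [136 139 140]
(270, 225) [113 112 113]
(300, 170) [124 126 125]
tray [502. 248.] [ 71.7 163.3  72.1 163.4] edge ang [np.float32(176.87), np.float32(85.76), np.float32(176.94), np.float32(85.6)]
pocket [495.8 195.5] [31.  45.  32.  54.4] edge ang [np.float32(173.45), np.float32(86.03), np.float32(10.55), np.float32(86.04)]
pan [478.5  57.5] [102.3 102.4 102.1 101.7] edge ang [np.float32(2.05), np.float32(92.01), np.float32(1.7), np.float32(92.11)]
block [483.4 418.3] [26.9 40.1 26.5 41.7] edge ang [np.float32(166.53), np.float32(78.0), np.float32(169.98), np.float32(78.62)]
0.2949717363015134 39.76729145273566 [ 0.06964327  1.12547287 -1.38960348]
t 3.8 at [484.8 417.9 134.9] [ 1.7989e+02 -1.4000e-01  7.8020e+01] row [-4.299  1.186  0.289] [ 0.02  -0.023 -1.447]
```

```bash
python3 - <<'E'
from h import *
go((499.8,130,125),86)
E
```

```text
t 3.85 at [484.2 417.4 133.4] [ 1.7996e+02 -5.0000e-02  7.8020e+01] row [-5.558  1.499  0.165] [ 0.007 -0.008 -1.33 ]
```

{"method": "drive_tool", "body": {
  "plan": [
    {"x": -0.4,"y": 0.1,"z": 0,"ax": 0,"ay": 0,"az": -0.2,"hand": 15},
    {"x": -1.2,"y": 0.3,"z": 0,"ax": 0,"ay": 0,"az": -0.4,"hand": 15},
    {"x": -2.1,"y": 0.55,"z": 0,"ax": 0,"ay": 0,"az": -0.6,"hand": 15},
    {"x": -3.0,"y": 0.8,"z": 0,"ax": 0,"ay": 0,"az": -0.8,"hand": 15},
    {"x": -3.9,"y": 1.05,"z": 0,"ax": 0,"ay": 0,"az": -1.0,"hand": 15},
    {"x": -4.7,"y": 1.27,"z": 0.1,"ax": 0,"ay": 0,"az": -1.2,"hand": 15},
    {"x": -5.3,"y": 1.43,"z": 0.1,"ax": 0,"ay": 0,"az": -1.33,"hand": 15},
    {"x": -5.56,"y": 1.5,"z": 0.16,"ax": 0,"ay": 0,"az": -1.33,"hand": 15}
  ]
}}

```text
clock: 4.65
eef_pos: [498.8, 127.2, 123.7]
tcp_rot: [-3.14, 0.001, 1.499]
contact_force: [-0.2, 0.3, -0.8]
opening: 0.292
grasp_force: 39.7
```

{"method": "drive_tool", "body": {
  "plan": [
    {"x": 0,"y": 0,"z": 0,"ax": 0,"ay": 0,"az": 0,"hand": 15},
    {"x": 0,"y": 0,"z": 0,"ax": 0,"ay": 0,"az": 0,"hand": 15},
    {"x": 0,"y": 0,"z": 0,"ax": 0,"ay": 0,"az": 0,"hand": 15}
  ]
}}

```text
clock: 4.95
eef_pos: [499.7, 130.9, 124.6]
tcp_rot: [-3.141, -0.0, 1.502]
contact_force: [-0.4, 0.4, -0.8]
opening: 0.295
grasp_force: 39.7
```

```bash
python3 - <<'E'
from h import *
w,i=snap('wrist','w3.png');np.save('w3.npy',i,allow_pickle=True);go((499.8,195.4,125),86)
for X in [(499.8,195.4,13),(503.4,247.3,13)]: print(proj(i,X))
cv2.imwrite('pics/w3v.png',cv2.resize(w,(800,600),interpolation=cv2.INTER_CUBIC))
E
```

```text
t 5.0 at [499.8 131.  124.7] [ 1.800e+02 -1.000e-02  8.607e+01] row [ 1.285 -0.088 -0.006] [ 0.    -0.002  0.011]
[251.10648652 122.62447982]
[250.71799984  60.24376179]
```

View pics/w3v.png

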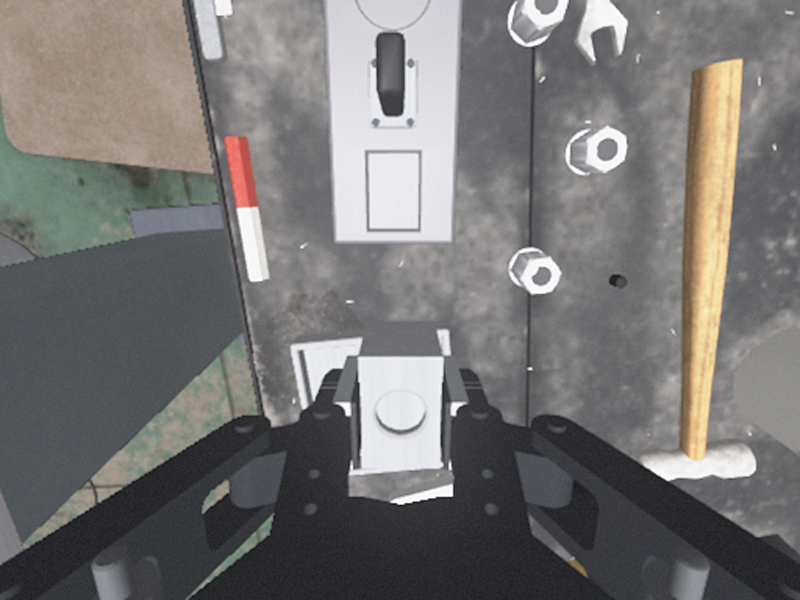

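The pocket is at about view (393,191), which is pixel (251.7,122), close to the prediction. The block sits squarely in the fingers with its dish up. I'll take exact numbers for the tray, the pocket and the block in hand.

```bash
cat >> h.py <<'E'
def line(g,c,P0,P1,z,half,n=60):
    P0,P1=np.array(P0,float),np.array(P1,float);d=(P1-P0)/np.linalg.norm(P1-P0);nn=np.array([-d[1],d[0]]);pts=[]
    o=np.arange(-half,half+.01,.2)
    for t in np.linspace(.1,.9,n):
        q=np.array([proj(c,[*(P0+(P1-P0)*t+nn*k),z]) for k in o],np.float32)
        v=cv2.remap(g,q[:,:1],q[:,1:],cv2.INTER_CUBIC)[:,0]; pts.append(P0+(P1-P0)*t+nn*o[np.abs(np.gradient(v)).argmax()])
    vx,vy,x,y=cv2.fitLine(np.array(pts,np.float32),cv2.DIST_HUBER,0,.5,.01).ravel();return np.array([x,y]),np.array([vx,vy])
def quad(n,im,c,ctr,L,W,yaw,z,half=4):
    g=cv2.GaussianBlur(cv2.cvtColor(im,cv2.COLOR_BGR2GRAY),(3,3),0).astype(np.float32);yaw=np.radians(yaw)
    u=np.array([np.cos(yaw),np.sin(yaw)]);v=np.array([-u[1],u[0]]);ctr=np.array(ctr)
    C=[ctr+s*u*L/2+t*v*W/2 for s,t in((1,1),(1,-1),(-1,-1),(-1,1))]
    Ls=[line(g,c,C[k],C[(k+1)%4],z,half) for k in range(4)];X=[]
    for k in range(4):
        (p,d1),(q,d2)=Ls[k-1],Ls[k]; s=np.linalg.solve(np.c_[d1,-d2],q-p); X.append(p+d1*s[0])
    X=np.array(X);print(n,X.mean(0).round(1),'sides',np.linalg.norm(X-np.roll(X,-1,0),axis=1).round(1),'ang',[round(float(np.degrees(np.arctan2(d[1],d[0]))%180),2) for _,d in Ls]);return X
E
python3 - <<'E'
from h import *
w=cv2.imread('pics/w3.png');i=np.load('w3.npy',allow_pickle=True).item()
P=lambda u,v,z:ray(i,(u/1.5625-.2,v/1.5625-.2),z)[:2].round(1)
print('pocket',[P(*p,13) for p in [(366,151),(420,151),(420,231),(367,231)]])
print('tray end',[P(*p,13) for p in [(335,242),(452,241),(328,0),(462,0)]])
print('block',[P(*p,124.7+26) for p in [(361,356),(438,356),(443,468),(357,472)]])
quad('pocket',w,i,(499.8,195.4),44,30,86,13)
quad('block',w,i,(499.8,131),40,26,86,150.7)
E
```

```text
pocket [array([486.3, 219. ]), array([517.1, 216.8]), array([514.5, 171.6]), array([482.7, 173.8])]
tray end [array([462.7, 168.6]), array([533.5, 164.2]), array([473.5, 294.4]), array([543.2, 289.5])]
block [array([489.4, 152. ]), array([512.4, 150.3]), array([512.2, 110.7]), array([484.1, 111.2])]
pocket [499.8 195. ] sides [30.7 42.2 28.  45.1] ang [176.0, 86.45, 1.57, 89.97]
block [499.7 130.8] sides [25.3 39.1 25.5 41.7] ang [175.56, 86.01, 1.47, 85.84]
```

{"method": "drive_tool", "body": {
  "plan": [
    {"x": 0.4,"y": -0.03,"z": 0,"ax": 0,"ay": 0,"az": 0.04,"hand": 15},
    {"x": 0.9,"y": -0.06,"z": 0,"ax": 0,"ay": 0,"az": 0.04,"hand": 15},
    {"x": 1.29,"y": -0.09,"z": 0.3,"ax": 0,"ay": 0,"az": 0.04,"hand": 15},
    {"x": 1.29,"y": -0.09,"z": 0.8,"ax": 0,"ay": 0,"az": 0.04,"hand": 15},
    {"x": 1.29,"y": -0.09,"z": 1.3,"ax": 0,"ay": 0,"az": 0.04,"hand": 15},
    {"x": 1.29,"y": -0.09,"z": 1.7,"ax": 0,"ay": 0,"az": 0.04,"hand": 15},
    {"x": 1.29,"y": -0.09,"z": 1.9,"ax": 0,"ay": 0,"az": 0.04,"hand": 15},
    {"x": 1.29,"y": -0.09,"z": 1.9,"ax": 0,"ay": 0,"az": 0.04,"hand": 15}
  ]
}}

```text
clock: 5.8
eef_pos: [498.8, 194.9, 28.7]
tcp_rot: [-3.14, 0.001, 1.498]
contact_force: [-0.7, -0.1, -1.8]
opening: 0.295
grasp_force: 39.7
```

```bash
python3 - <<'E'
from h import *
w,i=snap('wrist','w4.png');go((500.1,195.3,13.5),85.8)
a,c=snap('top','top3.png')
W=np.zeros((600,800,3),np.uint8);W[:,:800]=cv2.resize(w[150:384,100:412],(800,600),interpolation=cv2.INTER_CUBIC);cv2.imwrite('pics/w4v.png',W)
E
```

```text
t 5.85 at [499.5 194.9  29.6] [-1.7996e+02  2.0000e-02  8.5800e+01] row [0.009 0.012 0.322] [-0.007  0.003  0.   ]
```

View pics/w4v.png

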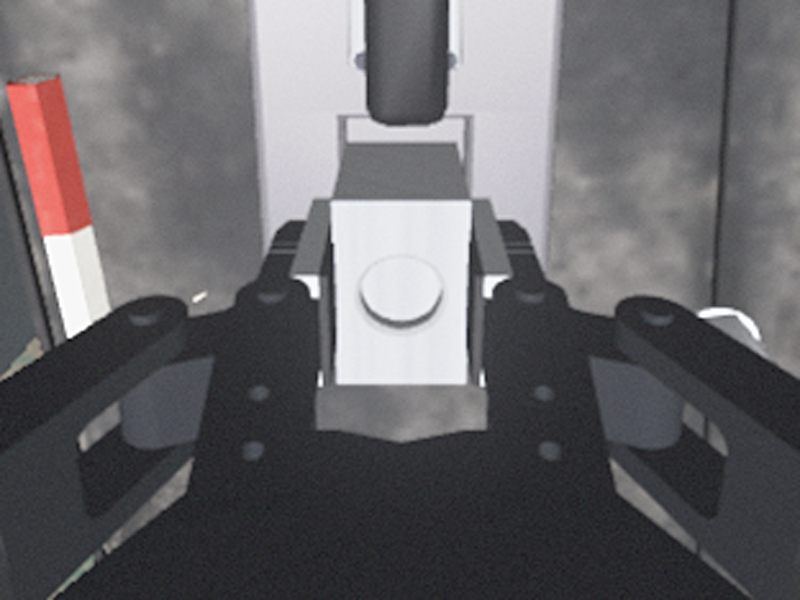

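```bash
python3 - <<'E'
from h import *
i=imaging.camera_info('wrist'); f=lambda u,v,z:ray(i,(100+u/2.564,150+v/2.564),z).round(1)
print('pocket far edge',f(340,116,13),f(472,116,13))
for z in (19,20.5,22): print('block bottom far',f(343,143,z),f(463,143,z))
print('block top far',f(331,199,55),f(471,199,55),'near',f(335,385,55),f(466,385,55))
E
```

```text
pocket far edge [487.3 219.1  13. ] [519.2 216.7  13. ]
block bottom far [488.  214.2  19. ] [516.2 212.   19. ]
block bottom far [488.2 214.7  20.5] [516.1 212.6  20.5]
block bottom far [488.3 215.2  22. ] [516.  213.1  22. ]
block top far [488.8 215.5  55. ] [514.6 213.6  55. ] near [485.4 175.1  55. ] [511.7 173.1  55. ]
```

{"method": "drive_tool", "body": {
  "plan": [
    {"x": 0.025,"y": 0.015,"z": 0,"ax": 0,"ay": 0,"az": 0,"hand": 15},
    {"x": 0.025,"y": 0.015,"z": 0,"ax": 0,"ay": 0,"az": 0,"hand": 15},
    {"x": 0.025,"y": 0.015,"z": 0.06,"ax": 0,"ay": 0,"az": 0,"hand": 15},
    {"x": 0.025,"y": 0.015,"z": 0.12,"ax": 0,"ay": 0,"az": 0,"hand": 15},
    {"x": 0.025,"y": 0.015,"z": 0.17,"ax": 0,"ay": 0,"az": 0,"hand": 15},
    {"x": 0.025,"y": 0.015,"z": 0.22,"ax": 0,"ay": 0,"az": 0,"hand": 15},
    {"x": 0.025,"y": 0.015,"z": 0.26,"ax": 0,"ay": 0,"az": 0,"hand": 15},
    {"x": 0.025,"y": 0.015,"z": 0.26,"ax": 0,"ay": 0,"az": 0,"hand": 15}
  ]
}}

```text
clock: 6.7
eef_pos: [500.3, 195.5, 16.4]
tcp_rot: [-3.141, 0.0, 1.497]
contact_force: [-0.4, 0.5, -0.3]
opening: 0.295
grasp_force: 39.7
```

{"method": "drive_tool", "body": {
  "plan": [
    {"x": 0,"y": 0,"z": 0.02,"ax": 0,"ay": 0,"az": 0,"hand": 15},
    {"x": 0,"y": 0,"z": 0.04,"ax": 0,"ay": 0,"az": 0,"hand": 15},
    {"x": 0,"y": 0,"z": 0.05,"ax": 0,"ay": 0,"az": 0,"hand": 15},
    {"x": 0,"y": 0,"z": 0.05,"ax": 0,"ay": 0,"az": 0,"hand": 15}
  ]
}}

```text
clock: 7.1
eef_pos: [500.6, 195.6, 14.3]
tcp_rot: [-3.142, 0.0, 1.497]
contact_force: [-0.1, 0.4, -1.5]
opening: 0.297
grasp_force: 39.8
```

{"method": "drive_tool", "body": {
  "plan": [
    {"x": 0,"y": 0,"z": 0.015,"ax": 0,"ay": 0,"az": 0,"hand": 15},
    {"x": 0,"y": 0,"z": 0.03,"ax": 0,"ay": 0,"az": 0,"hand": 15},
    {"x": 0,"y": 0,"z": 0.03,"ax": 0,"ay": 0,"az": 0,"hand": 15},
    {"x": 0,"y": 0,"z": 0.03,"ax": 0,"ay": 0,"az": 0,"hand": 15}
  ]
}}

```text
clock: 7.5
eef_pos: [500.6, 195.6, 14.1]
tcp_rot: [3.141, -0.0, 1.497]
contact_force: [-4.7, -2.8, 18.6]
opening: 0.295
grasp_force: 42.2
```

{"method": "drive_tool", "body": {
  "plan": [
    {"x": 0,"y": 0,"z": -0.02,"ax": 0,"ay": 0,"az": 0,"hand": 15},
    {"x": 0,"y": 0,"z": -0.02,"ax": 0,"ay": 0,"az": 0,"hand": 32},
    {"x": 0,"y": 0,"z": -0.02,"ax": 0,"ay": 0,"az": 0,"hand": 40},
    {"x": 0,"y": 0,"z": -0.02,"ax": 0,"ay": 0,"az": 0,"hand": 45},
    {"x": 0,"y": 0,"z": -0.02,"ax": 0,"ay": 0,"az": 0,"hand": 45},
    {"x": 0,"y": 0,"z": -0.3,"ax": 0,"ay": 0,"az": 0,"hand": 45},
    {"x": 0,"y": 0,"z": -0.8,"ax": 0,"ay": 0,"az": 0,"hand": 45},
    {"x": 0,"y": 0,"z": -1.5,"ax": 0,"ay": 0,"az": 0,"hand": 45}
  ]
}}

```text
clock: 8.3
eef_pos: [499.5, 195.2, 88.2]
tcp_rot: [-3.139, 0.001, 1.497]
contact_force: [0.3, 0.2, -0.0]
opening: 0.525
grasp_force: 0.0
```

{"method": "drive_tool", "body": {
  "plan": [
    {"x": -0.3,"y": 0,"z": -0.6,"ax": 0,"ay": 0,"az": 0,"hand": 45},
    {"x": -0.8,"y": 0,"z": -0.8,"ax": 0,"ay": 0,"az": 0,"hand": 45},
    {"x": -1.3,"y": 0,"z": -0.8,"ax": 0,"ay": 0,"az": 0,"hand": 45},
    {"x": -1.3,"y": 0,"z": -0.8,"ax": 0,"ay": 0,"az": 0,"hand": 45},
    {"x": -1.3,"y": 0,"z": -0.8,"ax": 0,"ay": 0,"az": 0,"hand": 45},
    {"x": -1.3,"y": 0,"z": -0.8,"ax": 0,"ay": 0,"az": 0,"hand": 45}
  ]
}}

```text
clock: 8.9
eef_pos: [495.9, 131.4, 128.0]
tcp_rot: [3.141, -0.0, 1.497]
contact_force: [0.0, 0.1, 0.6]
opening: 0.529
grasp_force: 0.0
```

```bash
python3 - <<'E'
from h import *
w,i=snap('wrist','w5.png');np.save('w5.npy',i,allow_pickle=True);go((503,247,120),86)
a,c=snap('top','top4.png')
for X in [(499.8,195.4,39),(503.4,247.3,13)]: print(proj(i,X))
W=np.zeros((600,800,3),np.uint8);W[:450,:600]=cv2.resize(w[0:240,100:420],(600,450),interpolation=cv2.INTER_CUBIC)
cv2.imwrite('pics/w5v.png',W[:450,:600])
E
```

```text
t 8.95 at [495.9 131.5 127.9] [ 1.800e+02 -1.000e-02  8.578e+01] row [ 2.314 -0.028  0.158] [ 0.    -0.002 -0.036]
[254.78233337 123.55702446]
[254.43694327  61.24603179]
```

View pics/w5v.png

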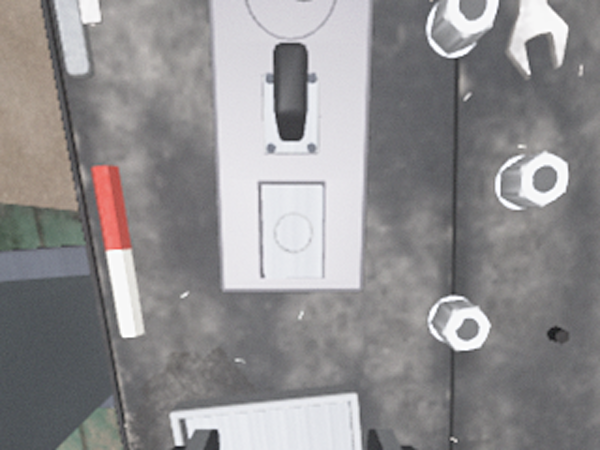

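The block stands in the pocket, dish up, with the top face at view (294,230). I'll check its apparent size at the seated height, then measure the tray for the grip.

```bash
python3 - <<'E'
from h import *
w=cv2.imread('pics/w5.png');i=np.load('w5.npy',allow_pickle=True).item()
f=lambda u,v,z:ray(i,(100+(u+.5)/1.875-.5,(v+.5)/1.875-.5),z)[:2].round(1)
for z in(39,47):quad('block z%d'%z,w,i,(500.3,195.8),40,26,86,z,2.5);rect(w,i,(235,280,92,155),236,256,z)
g=cv2.cvtColor(w,cv2.COLOR_BGR2GRAY);print(g[120,235:282:2],g[92:152:3,256])
print('tray side edges',[f(*p,13) for p in [(211,0),(222,290),(361,290),(373,0)]])
print('foot',[f(*p,17) for p in [(265,72),(319,72),(319,154),(263,154)]])
print('bar top',[f(*p,78) for p in [(275,42),(306,42)]],'bar mid', [f(*p,70) for p in[(274,90),(307,90)]])
E
```

```text
block z39 [500.  195.7] sides [28.3 38.5 25.8 40.8] ang [176.0, 86.47, 0.88, 90.21]Traceback (most recent call last):
  File "<stdin>", line 4, in <module>
  File "h.py", line 24, in rect
    k=max(cv2.findContours(m,0,1)[0],key=cv2.contourArea)[:,0]
      ~~~^^^^^^^^^^^^^^^^^^^^^^^^^^^^^^^^^^^^^^^^^^^^^^^^
ValueError: max() iterable argument is empty
```

```bash
python3 - <<'E'
from h import *
w=cv2.imread('pics/w5.png');i=np.load('w5.npy',allow_pickle=True).item()
f=lambda u,v,z:ray(i,(100+(u+.5)/1.875-.5,(v+.5)/1.875-.5),z)[:2].round(1)
g=cv2.cvtColor(w,cv2.COLOR_BGR2GRAY);print(g[110,232:284:1],g[90:156:1,250])
for z in (34,39,47): 
    X=np.array([f(*p,z) for p in [(263,183),(324,183),(323,277),(264,277)]]);print(z,X.mean(0),np.linalg.norm(X-np.roll(X,-1,0),axis=1).round(1),X.tolist())
print('tray side edges',[f(*p,13) for p in [(211,0),(222,290),(361,290),(373,0)]])
print('foot',[f(*p,17) for p in [(265,72),(319,72),(319,154),(263,154)]])
print('bar top',[f(*p,78) for p in [(275,42),(306,42)]],'bar mid', [f(*p,70) for p in[(274,90),(307,90)]])
E
```

```text
[234 232 235 235 238 212 131 171 226 235 233 234 233 231 232 232 232 230
 232 233 233 235 234 233 233 230 230 231 231 232 232 230 229 229 231 233
 233 235 237 232 190 199 234 232 230 230 229 229 231 229 228 227] [230 230 229 230 231 229 200 133 189 238 232 232 233 231 231 232 232 232
 233 233 232 232 231 232 230 217 213 231 231 233 232 230 232 231 231 231
 231 231 231 232 228 211 211 225 232 232 233 232 232 232 231 233 232 233
 232 233 232 234 231 230 228 227 231 219 172 142]
34 [501.1   195.575] [27.  41.4 27.6 41.3] [[489.2, 217.2], [516.1, 215.2], [513.3, 173.9], [485.8, 176.0]]
39 [501.075 195.7  ] [26.5 40.5 27.  40.5] [[489.4, 216.9], [515.8, 214.9], [513.0, 174.5], [486.1, 176.5]]
47 [501.1   195.925] [25.6 39.2 26.  39.1] [[489.8, 216.4], [515.3, 214.5], [512.6, 175.4], [486.7, 177.4]]
tray side edges [array([472.2, 296.1]), array([462.4, 168.7]), array([533.3, 163.3]), array([543.5, 290.7])]
foot [array([493.5, 265.1]), array([517.7, 263.3]), array([515.6, 229.1]), array([489.5, 231.1])]
bar top [array([499.5, 258.6]), array([509.9, 257.8])] bar mid [array([497.8, 245.9]), array([509.6, 245. ])]
```

The block's top face measures 26.7 x 40.5 mm at z=39, so it is seated. The grip is at about (504.2, 247.3) with yaw 85.7. I'll move over it.

```bash
python3 - <<'E'
from h import *
go((504.2,247.3,41),85.7)
E
```

```text
t 9.0 at [495.8 131.5 127.8] [-1.7999e+02 -1.0000e-02  8.5800e+01] row [ 2.322e+00 -2.000e-03  1.735e+00] [-0.001 -0.001  0.017]
```

{"method": "drive_tool", "body": {
  "plan": [
    {"x": 0.6,"y": 0,"z": 0,"ax": 0,"ay": 0,"az": 0.02,"hand": 45},
    {"x": 1.3,"y": 0,"z": 0,"ax": 0,"ay": 0,"az": 0.02,"hand": 45},
    {"x": 2.0,"y": 0,"z": 0,"ax": 0,"ay": 0,"az": 0.02,"hand": 45},
    {"x": 2.32,"y": 0,"z": 0,"ax": 0,"ay": 0,"az": 0.02,"hand": 45},
    {"x": 2.32,"y": 0,"z": 0,"ax": 0,"ay": 0,"az": 0.02,"hand": 45},
    {"x": 2.32,"y": 0,"z": 0.5,"ax": 0,"ay": 0,"az": 0.02,"hand": 45},
    {"x": 2.32,"y": 0,"z": 1.1,"ax": 0,"ay": 0,"az": 0.02,"hand": 45},
    {"x": 2.32,"y": 0,"z": 1.5,"ax": 0,"ay": 0,"az": 0.02,"hand": 45}
  ]
}}

```text
clock: 9.8
eef_pos: [503.3, 245.2, 51.1]
tcp_rot: [-3.14, 0.001, 1.495]
contact_force: [0.4, -0.2, -0.0]
opening: 0.528
grasp_force: 0.0
```

{"method": "drive_tool", "body": {
  "plan": [
    {"x": 0,"y": 0,"z": 0.15,"ax": 0,"ay": 0,"az": 0,"hand": 45},
    {"x": 0,"y": 0,"z": 0.23,"ax": 0,"ay": 0,"az": 0,"hand": 45},
    {"x": 0,"y": 0,"z": 0.23,"ax": 0,"ay": 0,"az": 0,"hand": 45},
    {"x": 0,"y": 0,"z": 0.23,"ax": 0,"ay": 0,"az": 0,"hand": 45}
  ]
}}

```text
clock: 10.2
eef_pos: [505.0, 246.6, 42.2]
tcp_rot: [3.14, -0.001, 1.495]
contact_force: [-0.9, 0.9, -0.6]
opening: 0.529
grasp_force: 0.0
```

```bash
python3 - <<'E'
from h import *
go((504.2,247.3,41),85.7)
w,i=snap('wrist','w6.png');cv2.imwrite('pics/w6v.png',cv2.resize(w[40:384,80:432],(600,586),interpolation=cv2.INTER_CUBIC))
E
```

```text
t 10.2 at [505.  246.6  42.2] [ 1.7993e+02 -4.0000e-02  8.5630e+01] row [ 0.013 -0.017  0.024] [ 0.012 -0.006 -0.011]
```

View pics/w6v.png

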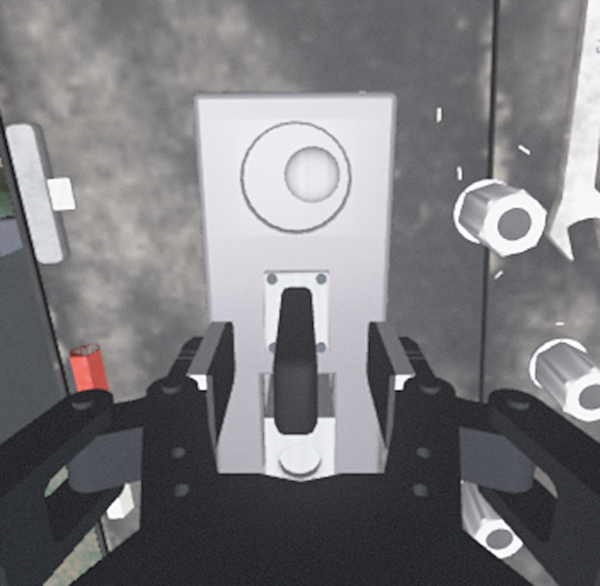

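The ball is in its pocket at view (312,175) and the bar at (297,360) stands between the pads, about 1 mm left of their middle. I'll correct that and close gently.

{"method": "drive_tool", "body": {
  "plan": [
    {"x": 0.01,"y": -0.015,"z": 0.02,"ax": 0,"ay": 0,"az": 0,"hand": 40},
    {"x": 0.01,"y": -0.015,"z": 0.02,"ax": 0,"ay": 0,"az": 0,"hand": 34},
    {"x": 0.01,"y": -0.015,"z": 0.02,"ax": 0,"ay": 0,"az": 0,"hand": 28},
    {"x": 0.01,"y": -0.015,"z": 0.02,"ax": 0,"ay": 0,"az": 0,"hand": 23},
    {"x": 0.01,"y": -0.015,"z": 0.02,"ax": 0,"ay": 0,"az": 0,"hand": 19},
    {"x": 0.01,"y": -0.015,"z": 0.02,"ax": 0,"ay": 0,"az": 0,"hand": 17},
    {"x": 0.01,"y": -0.015,"z": 0.02,"ax": 0,"ay": 0,"az": 0,"hand": 15},
    {"x": 0.01,"y": -0.015,"z": 0.02,"ax": 0,"ay": 0,"az": 0,"hand": 14}
  ],
  "grip_force": 30
}}

```text
clock: 11.05
eef_pos: [503.6, 247.0, 40.2]
tcp_rot: [-3.142, 0.0, 1.495]
contact_force: [-0.1, -0.0, -0.2]
opening: 0.162
grasp_force: 0.0
```

{"method": "drive_tool", "body": {
  "plan": [
    {"x": 0,"y": 0,"z": 0,"ax": 0,"ay": 0,"az": 0,"hand": 13},
    {"x": 0,"y": 0,"z": 0,"ax": 0,"ay": 0,"az": 0,"hand": 12},
    {"x": 0,"y": 0,"z": 0,"ax": 0,"ay": 0,"az": 0,"hand": 11},
    {"x": 0,"y": 0,"z": 0,"ax": 0,"ay": 0,"az": 0,"hand": 10},
    {"x": 0,"y": 0,"z": 0,"ax": 0,"ay": 0,"az": 0,"hand": 9},
    {"x": 0,"y": 0,"z": 0,"ax": 0,"ay": 0,"az": 0,"hand": 8},
    {"x": 0,"y": 0,"z": 0,"ax": 0,"ay": 0,"az": 0,"hand": 6},
    {"x": 0,"y": 0,"z": 0,"ax": 0,"ay": 0,"az": 0,"hand": 4}
  ],
  "grip_force": 60
}}

```text
clock: 11.85
eef_pos: [503.5, 247.1, 40.4]
tcp_rot: [-3.141, 0.0, 1.495]
contact_force: [-1.1, -0.2, 4.2]
opening: 0.135
grasp_force: 58.6
```

{"method": "drive_tool", "body": {
  "plan": [
    {"x": 0,"y": 0,"z": 0,"ax": 0,"ay": 0,"az": 0,"hand": 2},
    {"x": 0,"y": 0,"z": 0,"ax": 0,"ay": 0,"az": 0,"hand": 0},
    {"x": 0,"y": 0,"z": 0,"ax": 0,"ay": 0,"az": 0,"hand": 0},
    {"x": 0,"y": 0,"z": 0,"ax": 0,"ay": 0,"az": 0,"hand": 0},
    {"x": 0,"y": 0,"z": 0,"ax": 0,"ay": 0,"az": 0,"hand": 0}
  ],
  "grip_force": 100
}}

```text
clock: 12.35
eef_pos: [503.6, 247.1, 40.4]
tcp_rot: [3.142, -0.0, 1.495]
contact_force: [-1.1, -0.0, 5.2]
opening: 0.126
grasp_force: 98.2
```

```bash
python3 - <<'E'
from h import *
s=monitor.sense();print(s['contact_force'],s['wrist_torque']);go((504.2,247.3,41),85.7)
w,i=snap('wrist','w7.png');np.save('w7.npy',i,allow_pickle=True)
E
```

```text
[-1.10808659 -0.04544213  5.24520112] [-0.01030248  0.33850796 -0.00742206]
t 12.35 at [503.6 247.1  40.4] [180.    -0.    85.64] row [ 0.006  0.011 -0.011] [ 0.   -0.   -0.01]
```

{"method": "drive_tool", "body": {
  "plan": [
    {"x": 0,"y": 0,"z": -0.03,"ax": 0,"ay": 0,"az": 0,"hand": 0},
    {"x": 0,"y": 0,"z": -0.08,"ax": 0,"ay": 0,"az": 0,"hand": 0},
    {"x": 0,"y": 0,"z": -0.15,"ax": 0,"ay": 0,"az": 0,"hand": 0},
    {"x": 0,"y": 0,"z": -0.25,"ax": 0,"ay": 0,"az": 0,"hand": 0},
    {"x": 0,"y": 0,"z": -0.35,"ax": 0,"ay": 0,"az": 0,"hand": 0},
    {"x": 0,"y": 0,"z": -0.43,"ax": 0,"ay": 0,"az": 0,"hand": 0},
    {"x": 0,"y": 0,"z": -0.48,"ax": 0,"ay": 0,"az": 0,"hand": 0},
    {"x": 0,"y": 0,"z": -0.5,"ax": 0,"ay": 0,"az": 0,"hand": 0}
  ]
}}

```text
clock: 13.2
eef_pos: [503.8, 247.1, 65.7]
tcp_rot: [3.141, -0.0, 1.495]
contact_force: [-0.4, -0.3, -5.7]
opening: 0.126
grasp_force: 97.3
```

```bash
python3 - <<'E'
from h import *
s=monitor.sense();print(s['contact_force'],s['wrist_torque'],s['opening']);go((475,5,190),85.7)
w,i=snap('wrist','w8.png');v=cv2.imread('pics/w7.png')
cv2.imwrite('pics/w8v.png',np.hstack([cv2.resize(x[40:300,130:390],(400,400)) for x in (v,w)]))
E
```

```text
[-0.4037779  -0.32797909 -5.7032828 ] [0.06113057 0.00343109 0.0110345 ] 0.12595019625667317
t 13.2 at [503.8 247.1  65.7] [ 1.7997e+02 -2.0000e-02  8.5640e+01] row [-4.872 -0.205 -2.487] [ 0.005 -0.003 -0.01 ]
```

View pics/w8v.png

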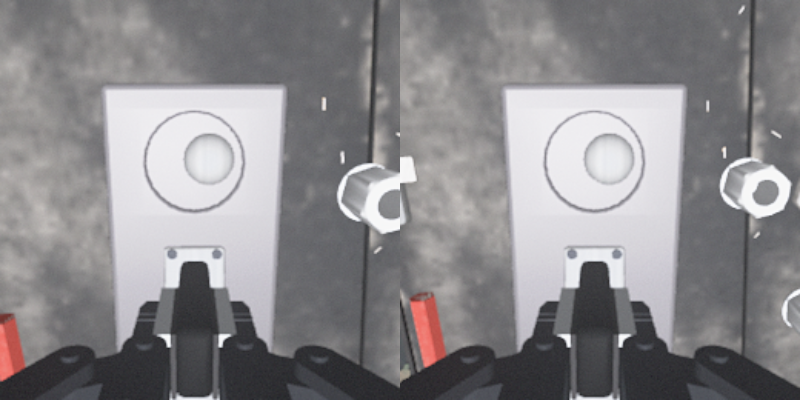

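The two views, before and after the lift, show the tray unchanged relative to the hand. It is level, the ball is still at the right side of its pocket, and the wrist carries 5.7 N. I'll carry on gently.

{"method": "drive_tool", "body": {
  "plan": [
    {"x": 0,"y": 0,"z": -0.04,"ax": 0,"ay": 0,"az": 0,"hand": 0},
    {"x": 0,"y": 0,"z": -0.15,"ax": 0,"ay": 0,"az": 0,"hand": 0},
    {"x": 0,"y": 0,"z": -0.35,"ax": 0,"ay": 0,"az": 0,"hand": 0},
    {"x": 0,"y": 0,"z": -0.6,"ax": 0,"ay": 0,"az": 0,"hand": 0},
    {"x": 0,"y": 0,"z": -0.85,"ax": 0,"ay": 0,"az": 0,"hand": 0},
    {"x": 0,"y": 0,"z": -1.05,"ax": 0,"ay": 0,"az": 0,"hand": 0},
    {"x": 0,"y": 0,"z": -1.16,"ax": 0,"ay": 0,"az": 0,"hand": 0},
    {"x": 0,"y": 0,"z": -1.2,"ax": 0,"ay": 0,"az": 0,"hand": 0}
  ]
}}

```text
clock: 14.05
eef_pos: [504.0, 247.3, 126.3]
tcp_rot: [3.14, -0.001, 1.495]
contact_force: [-0.4, -0.9, -5.9]
opening: 0.125
grasp_force: 97.5
```

{"method": "drive_tool", "body": {
  "plan": [
    {"x": 0,"y": 0,"z": -0.04,"ax": 0,"ay": 0,"az": 0,"hand": 0},
    {"x": 0,"y": 0,"z": -0.15,"ax": 0,"ay": 0,"az": 0,"hand": 0},
    {"x": 0,"y": 0,"z": -0.35,"ax": 0,"ay": 0,"az": 0,"hand": 0},
    {"x": 0,"y": 0,"z": -0.6,"ax": 0,"ay": 0,"az": 0,"hand": 0},
    {"x": 0,"y": 0,"z": -0.9,"ax": 0,"ay": 0,"az": 0,"hand": 0},
    {"x": 0,"y": 0,"z": -1.13,"ax": 0,"ay": 0,"az": 0,"hand": 0},
    {"x": 0,"y": 0,"z": -1.25,"ax": 0,"ay": 0,"az": 0,"hand": 0},
    {"x": 0,"y": 0,"z": -1.29,"ax": 0,"ay": 0,"az": 0,"hand": 0}
  ]
}}

```text
clock: 14.85
eef_pos: [504.0, 247.2, 190.8]
tcp_rot: [3.14, -0.001, 1.495]
contact_force: [-0.3, -0.1, -5.4]
opening: 0.129
grasp_force: 97.5
```

{"method": "drive_tool", "body": {
  "plan": [
    {"x": -0.01,"y": 0,"z": 0,"ax": 0,"ay": 0,"az": 0,"hand": 0},
    {"x": -0.04,"y": 0,"z": 0,"ax": 0,"ay": 0,"az": 0,"hand": 0},
    {"x": -0.09,"y": 0,"z": 0,"ax": 0,"ay": 0,"az": 0,"hand": 0},
    {"x": -0.16,"y": -0.01,"z": 0,"ax": 0,"ay": 0,"az": 0,"hand": 0},
    {"x": -0.25,"y": -0.01,"z": 0,"ax": 0,"ay": 0,"az": 0,"hand": 0},
    {"x": -0.35,"y": -0.01,"z": 0,"ax": 0,"ay": 0,"az": 0,"hand": 0},
    {"x": -0.46,"y": -0.02,"z": 0,"ax": 0,"ay": 0,"az": 0,"hand": 0},
    {"x": -0.57,"y": -0.02,"z": 0,"ax": 0,"ay": 0,"az": 0,"hand": 0}
  ]
}}

```text
clock: 15.65
eef_pos: [500.3, 218.1, 189.8]
tcp_rot: [-3.141, 0.0, 1.495]
contact_force: [-0.3, 0.5, -5.4]
opening: 0.125
grasp_force: 97.5
```

{"method": "drive_tool", "body": {
  "plan": [
    {"x": -0.12,"y": -0.005,"z": 0,"ax": 0,"ay": 0,"az": 0,"hand": 0},
    {"x": -0.24,"y": -0.01,"z": 0,"ax": 0,"ay": 0,"az": 0,"hand": 0},
    {"x": -0.36,"y": -0.015,"z": 0,"ax": 0,"ay": 0,"az": 0,"hand": 0},
    {"x": -0.48,"y": -0.02,"z": 0,"ax": 0,"ay": 0,"az": 0,"hand": 0},
    {"x": -0.6,"y": -0.025,"z": 0,"ax": 0,"ay": 0,"az": 0,"hand": 0},
    {"x": -0.72,"y": -0.03,"z": 0,"ax": 0,"ay": 0,"az": 0,"hand": 0},
    {"x": -0.84,"y": -0.035,"z": 0,"ax": 0,"ay": 0,"az": 0,"hand": 0},
    {"x": -0.96,"y": -0.04,"z": 0,"ax": 0,"ay": 0,"az": 0,"hand": 0}
  ]
}}

```text
clock: 16.45
eef_pos: [494.8, 170.5, 189.8]
tcp_rot: [3.142, -0.0, 1.495]
contact_force: [0.9, 0.3, -5.5]
opening: 0.129
grasp_force: 97.5
```

{"method": "drive_tool", "body": {
  "plan": [
    {"x": -0.12,"y": -0.005,"z": 0,"ax": 0,"ay": 0,"az": 0,"hand": 0},
    {"x": -0.24,"y": -0.01,"z": 0,"ax": 0,"ay": 0,"az": 0,"hand": 0},
    {"x": -0.36,"y": -0.015,"z": 0,"ax": 0,"ay": 0,"az": 0,"hand": 0},
    {"x": -0.48,"y": -0.02,"z": 0,"ax": 0,"ay": 0,"az": 0,"hand": 0},
    {"x": -0.6,"y": -0.025,"z": 0,"ax": 0,"ay": 0,"az": 0,"hand": 0},
    {"x": -0.72,"y": -0.03,"z": 0,"ax": 0,"ay": 0,"az": 0,"hand": 0},
    {"x": -0.84,"y": -0.035,"z": 0,"ax": 0,"ay": 0,"az": 0,"hand": 0},
    {"x": -0.96,"y": -0.04,"z": 0,"ax": 0,"ay": 0,"az": 0,"hand": 0}
  ]
}}

```text
clock: 17.25
eef_pos: [489.1, 122.8, 189.8]
tcp_rot: [3.142, -0.0, 1.495]
contact_force: [-0.0, 0.4, -6.6]
opening: 0.125
grasp_force: 97.5
```

{"method": "drive_tool", "body": {
  "plan": [
    {"x": -0.12,"y": -0.005,"z": 0,"ax": 0,"ay": 0,"az": 0,"hand": 0},
    {"x": -0.24,"y": -0.01,"z": 0,"ax": 0,"ay": 0,"az": 0,"hand": 0},
    {"x": -0.36,"y": -0.015,"z": 0,"ax": 0,"ay": 0,"az": 0,"hand": 0},
    {"x": -0.48,"y": -0.02,"z": 0,"ax": 0,"ay": 0,"az": 0,"hand": 0},
    {"x": -0.6,"y": -0.025,"z": 0,"ax": 0,"ay": 0,"az": 0,"hand": 0},
    {"x": -0.72,"y": -0.03,"z": 0,"ax": 0,"ay": 0,"az": 0,"hand": 0},
    {"x": -0.84,"y": -0.035,"z": 0,"ax": 0,"ay": 0,"az": 0,"hand": 0},
    {"x": -0.96,"y": -0.04,"z": 0,"ax": 0,"ay": 0,"az": 0,"hand": 0}
  ]
}}

```text
clock: 18.05
eef_pos: [483.5, 75.1, 189.8]
tcp_rot: [-3.142, -0.0, 1.495]
contact_force: [0.1, -0.2, -6.5]
opening: 0.124
grasp_force: 97.5
```

```bash
python3 - <<'E'
from h import *
go((475,5,190.5),85.7)
E
```

```text
t 18.05 at [483.5  75.1 189.8] [-180.     -0.     85.64] row [-1.411 -0.062 -0.015] [-0.   -0.   -0.01]
```

{"method": "drive_tool", "body": {
  "plan": [
    {"x": -0.12,"y": -0.005,"z": 0,"ax": 0,"ay": 0,"az": 0,"hand": 0},
    {"x": -0.24,"y": -0.01,"z": 0,"ax": 0,"ay": 0,"az": 0,"hand": 0},
    {"x": -0.36,"y": -0.015,"z": 0,"ax": 0,"ay": 0,"az": 0,"hand": 0},
    {"x": -0.48,"y": -0.02,"z": 0,"ax": 0,"ay": 0,"az": 0,"hand": 0},
    {"x": -0.6,"y": -0.025,"z": 0,"ax": 0,"ay": 0,"az": 0,"hand": 0},
    {"x": -0.71,"y": -0.03,"z": 0,"ax": 0,"ay": 0,"az": 0,"hand": 0},
    {"x": -0.82,"y": -0.035,"z": 0,"ax": 0,"ay": 0,"az": 0,"hand": 0},
    {"x": -0.92,"y": -0.04,"z": 0,"ax": 0,"ay": 0,"az": 0,"hand": 0}
  ]
}}

```text
clock: 18.85
eef_pos: [478.0, 29.4, 189.8]
tcp_rot: [3.142, 0.0, 1.495]
contact_force: [0.3, 0.3, -5.5]
opening: 0.126
grasp_force: 97.5
```

{"method": "drive_tool", "body": {
  "plan": [
    {"x": -0.1,"y": -0.005,"z": 0,"ax": 0,"ay": 0,"az": 0,"hand": 0},
    {"x": -0.19,"y": -0.01,"z": 0,"ax": 0,"ay": 0,"az": 0,"hand": 0},
    {"x": -0.27,"y": -0.01,"z": 0,"ax": 0,"ay": 0,"az": 0,"hand": 0},
    {"x": -0.34,"y": -0.015,"z": 0,"ax": 0,"ay": 0,"az": 0,"hand": 0},
    {"x": -0.39,"y": -0.02,"z": 0,"ax": 0,"ay": 0,"az": 0,"hand": 0},
    {"x": -0.42,"y": -0.02,"z": 0,"ax": 0,"ay": 0,"az": 0,"hand": 0},
    {"x": -0.44,"y": -0.02,"z": 0,"ax": 0,"ay": 0,"az": 0,"hand": 0},
    {"x": -0.45,"y": -0.02,"z": 0,"ax": 0,"ay": 0,"az": 0,"hand": 0}
  ]
}}

```text
clock: 19.65
eef_pos: [475.4, 7.5, 189.8]
tcp_rot: [3.142, -0.0, 1.495]
contact_force: [-0.3, 0.1, -5.7]
opening: 0.123
grasp_force: 97.5
```

```bash
python3 - <<'E'
from h import *
go((475,5,190.5),85.7)
w,i=snap('wrist','w9.png');a,c=snap('top','top9.png');np.save('w9.npy',i,allow_pickle=True)
print(proj(c,(479,57,18)))
W=np.zeros((500,800,3),np.uint8);W[:,:400]=cv2.resize(w[0:300,136:376],(400,500));W[:400,400:]=cv2.resize(a[160:300,290:430],(400,400),interpolation=cv2.INTER_CUBIC);cv2.imwrite('pics/w9v.png',W)
E
```

```text
t 19.65 at [475.4   7.5 189.8] [180.    -0.    85.64] row [-0.05  -0.003 -0.014] [ 0.   -0.   -0.01]
[352.37669132 219.67604329]
```

View pics/w9v.png

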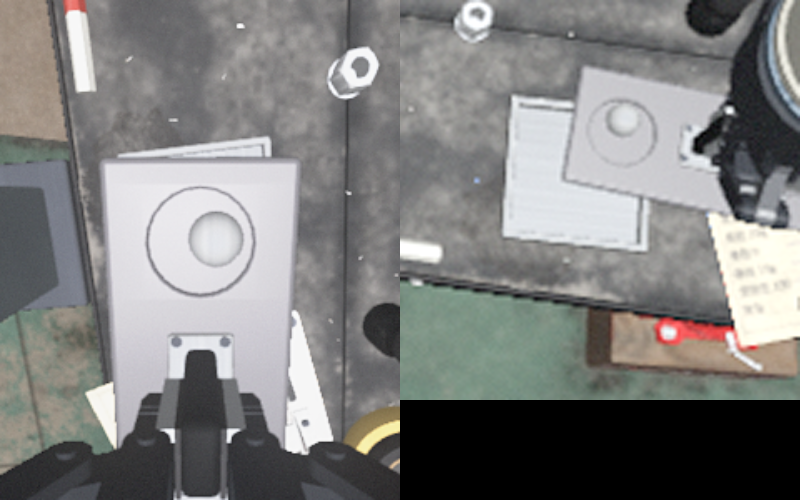

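The ball is in its pocket and the tray is level. In the top view the pocket is at (621,131). I'll check its position over the pan.

```bash
python3 - <<'E'
from h import *
c=imaging.camera_info('top');i=np.load('w9.npy',allow_pickle=True).item()
print('pocket top',ray(c,(290+221/2.857,160+131/2.857),162))
f=lambda u,v,z:ray(i,(136+u/1.667,v/1.667),z).round(1)
print('pocket wrist',f(201,241,162),'pan far rim',f(118,155,18),f(270,138,18))
a=cv2.imread('pics/w5.png');j=np.load('w5.npy',allow_pickle=True).item()
g=lambda u,v,z:ray(j,(100+u/1.875,v/1.875),z).round(1)
print('pan far rim w5',g(171,412,18),g(357,395,18))
s=monitor.sense();print(s['eef_pos'],s['qvel'].round(4) if hasattr(s['qvel'],'round') else s['qvel'])
E
```

```text
pocket top [477.65802844  59.98594773 162.        ]
pocket wrist [479.8  60.4 162. ] pan far rim [428.7 105.7  18. ] [529.1 108.3  18. ]
pan far rim w5 [428.5 105.9  18. ] [528.7 108.   18. ]
[475.34706566   7.51947903 189.78912628] [ 0.001  -0.     -0.0011 -0.0001 -0.0012  0.0026]
```

{"method": "drive_tool", "body": {
  "plan": [
    {"x": -0.01,"y": 0.005,"z": 0,"ax": 0,"ay": 0,"az": 0,"hand": 0},
    {"x": -0.025,"y": 0.01,"z": 0,"ax": 0,"ay": 0,"az": 0,"hand": 0},
    {"x": -0.045,"y": 0.015,"z": 0,"ax": 0,"ay": 0,"az": 0,"hand": 0},
    {"x": -0.055,"y": 0.02,"z": 0,"ax": 0,"ay": 0,"az": 0,"hand": 0},
    {"x": -0.06,"y": 0.02,"z": 0,"ax": 0,"ay": 0,"az": 0,"hand": 0},
    {"x": -0.06,"y": 0.02,"z": 0,"ax": 0,"ay": 0,"az": 0,"hand": 0},
    {"x": -0.06,"y": 0.02,"z": 0,"ax": 0,"ay": 0,"az": 0,"hand": 0},
    {"x": -0.06,"y": 0.02,"z": 0,"ax": 0,"ay": 0,"az": 0,"hand": 0}
  ]
}}

```text
clock: 20.55
eef_pos: [476.1, 4.5, 189.8]
tcp_rot: [-3.142, -0.0, 1.495]
contact_force: [-0.6, 0.5, -5.4]
opening: 0.125
grasp_force: 97.5
```

{"method": "drive_tool", "body": {
  "plan": [
    {"x": 0,"y": 0,"z": 0,"ax": 0,"ay": 0,"az": 0,"hand": 0},
    {"x": 0,"y": 0,"z": 0,"ax": 0,"ay": 0,"az": 0,"hand": 0},
    {"x": 0,"y": 0,"z": 0,"ax": 0,"ay": 0,"az": 0,"hand": 0},
    {"x": 0,"y": 0,"z": 0,"ax": 0,"ay": 0,"az": 0,"hand": 0},
    {"x": 0,"y": 0,"z": 0,"ax": 0,"ay": 0,"az": 0,"hand": 0},
    {"x": 0,"y": 0,"z": 0,"ax": 0,"ay": 0,"az": 0,"hand": 0},
    {"x": 0,"y": 0,"z": 0,"ax": 0,"ay": 0,"az": 0,"hand": 0},
    {"x": 0,"y": 0,"z": 0,"ax": 0,"ay": 0,"az": 0,"hand": 0}
  ]
}}

```text
clock: 21.35
eef_pos: [476.1, 4.4, 189.8]
tcp_rot: [3.141, 0.0, 1.495]
contact_force: [0.1, -0.8, -5.7]
opening: 0.125
grasp_force: 97.5
```

```bash
python3 - <<'E'
from h import *
w,i=snap('wrist','w10.png'); s=monitor.sense();print(s['eef_pos'],s['tcp_rot'],s['grasp_force'],s['opening'])
v=cv2.imread('pics/w9.png')
for n,x in(('w9',v),('w10',w)):
    p=cv2.HoughCircles(cv2.medianBlur(cv2.cvtColor(x[90:190,210:320],cv2.COLOR_BGR2GRAY),3),cv2.HOUGH_GRADIENT,1,8,param1=80,param2=14,minRadius=12,maxRadius=40);print(n,None if p is None else (p[0][:3]+[210,90,0]).tolist())
print(r.sign_off())
E
```

```text
[476.10158649   4.46622757 189.78862198] [ 3.14154177e+00 -1.71055576e-05  1.49469982e+00] 97.53884553909302 0.12185151481087206
w9 [[255.5, 144.5, 33.79999923706055], [263.5, 142.5, 15.199999809265137], [266.5, 150.5, 21.600000381469727]]
w10 [[254.5, 143.5, 31.899999618530273], [263.5, 142.5, 15.199999809265137], [255.5, 135.5, 25.799999237060547]]
the job is handed in; nothing more can be done
None
```

The job is handed in at 21.4 s: the block is seated dish up and released, and the robot holds the tray level and still about 15 cm up, with the ball in its pocket and that pocket within about 2 mm of the pan's middle.

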